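Centre the mushroom jar on the scale pan

TASK

The little jar of mushrooms stands off centre on the small round pan of the weighing scale. Nudge it with light taps of a fingertip or the outside of the closed fingers until it stands upright in the middle of the pan, then draw the hand away. Do not pinch, lift, tip or shove it, push only lightly, and leave the spare jar, the brass weight and the orange cap where they are.

Things in the scene. Friction and masses are not known exactly. Their poses are not given: they have to be found in the camera images.
- jar: the jar to centre: tan, brown mushrooms on top, about 0.16 kg; origin: centre of its underside, z up. Foot dia. 40 mm, belly dia. 60 mm from 15 to 25 mm up, narrowing to 50 at 45; mushrooms to 72 mm. Starts 17 to 30 mm off the pan's middle, any direction. Friction about 0.6: pushed at the belly it slides, and stops with the push; pushed near the top it topples
- pan_top (a point): middle of the upper face of the scale's fixed level pan, a steel disc 90 mm in diameter, 8 mm thick, with a thin blue ring (81 mm) near its rim; face 66 mm above the bench. The white housing below it ends 42 mm above the bench (display 48 mm). No other object within 90 mm of the pan's rim
- scale: the weighing scale, fixed to the bench: white housing 190 mm (x) by 170 mm (y), 42 mm high, with a dark display at its -x end; origin at the centre of its underside, straight below the pan's middle; turned up to 0.35 rad either way
- spare_jar: bystander: another jar of the same shape and size, 72 mm tall, standing on the bench; origin at the centre of its underside, z up
- weight: bystander: brass weight 34 mm in diameter and 50 mm tall, on the bench; origin at the centre of its underside, z up
- cap: bystander: orange screw cap, a disc 58 mm in diameter and 15 mm high, on the bench; origin at the centre of its underside, z up
Not all that is in view belongs to the job. Leave any turquoise look-alike of the jar alone.

How it is judged:
By the outcome, as a careful person would: the job done as asked, in the order asked, and still so for the second after the job is handed in, with the robot touching nothing.
It also fails if it takes over 38 s, if anything falls off the work surface, if the arm or the gripper's body presses on something with over 40 N, if the wrist force passes 120 N, or if a joint passes its speed limit or range.

ROBOT

A 6-joint arm with a two-finger parallel gripper is mounted at the origin on the work surface. World frame = base frame: x ahead of the robot, y to its left, z up, the work surface at z = 0. Lengths are in m, angles in rad, forces in N, time in s.
With the tool pointing down it reaches from about 0.35 to 0.975 m from the base axis. Payload 4.9 kg.
Tool frame: the origin (TCP) lies between the finger pads; the fingertips stand 19 mm ahead of it and the grasp point (between the pads) is the TCP; z points along the fingers, y is the line along which they close (so a half turn about z gives the same grasp; the last joint's range is limited). The gripper opens to 85 mm and grips with 20 to 120 N. Pads are 22 mm wide; open, the fingers measure 114 mm over their backs; the gripper's body (76 mm by 85 mm) begins 54 mm behind the grasp point. The pads swing forward as they close: fully open they stand 13 mm farther back than shut.
Start: joints at [1.005, 0.053, 1.613, -0, 1.476, -0.119], TCP at [0.27, 0.564, 0.25] pointing down, gripper open.
Joint ranges: [-3.01, 3.01], [-1.01, 2.22], [0.06, 2.58], [-1.02, 4.17], [0.09, 2.62], [-3.14, 3.14]. Speed limits (rad/s): [2.57, 2.57, 3.14, 3.14, 3.14, 3.14].

INTERFACE

Orientations are given as a rotation vector (axis times angle).
In Python, from station import ctrl gives the robot as it stands. The module is installed in compiled form; this text tells all that it offers.
- The arm moves only by the tool servo_tool, never from a script. Its argument "increments" is a list that holds one entry, the list of rows, each a list of 5 numbers: the finger opening in cm, from 0 to 8.54, then the shift along the tool's x, y, z in cm, then the turn about the tool's z in degrees. A call has 1 to 5 rows; each row is the pose to reach, as a shift and turn from the pose commanded when the call began, along the tool's axes at that moment; what a row does not reach only later rows make up. A row lasts 1/10 s, in which the tool goes at most 50 mm and 8.59 degrees, less where a joint would pass 70% of its speed; a pose out of reach is approached as far as the arm can. A call with a gripper value outside its range is refused whole. The fingers move at their own pace and stop on an object; "newtons" is the grip in N (left out, the last holds). Time passes only in rows, so rows that repeat a pose let the fingers close. It gives the time, the measured TCP pose, the force, the opening and the grip force at its end, in the units of the state.
- ctrl.get_obs(): the state, without advancing time (a new reading comes with each control period).
- ctrl.get_image(name): name is "scene" or "top"; returns a dict with "img" (400x640x3 uint8, red, green, blue), "fx", "fy", "cx", "cy" (pixels), "rvec" (rotation vector, rad) and "tvec" (3), from world to camera coordinates, as OpenCV has them. Camera axes: x right, y down, z forward; pixel columns grow to the right and rows downward; lengths in m; the calibration is good to about 2 mm. A picture is of the moment at which its call begins. There is no depth.
- ctrl.finish_job(): hands the job in; it is judged then, once.
The state is a dict: "t": time; "q": joint angles; "dq": joint speeds; "effort": joint torques, N m; "tool_pos": TCP position; "tool_rot": TCP orientation; "contact_force": force on the tool from outside, world axes, zero at the start; "wrist_torque": the same for the moment, N m; "opening": finger opening in m; "grip_force": force on a finger pad.
Only numpy, scipy, OpenCV 4.12 (cv2) and the standard library are available. Lean on these libraries where they do the work, as an engineer would, in place of code of your own. Each camera call takes 0.05 s, during which the arm holds its last target. There are 200 camera calls.

## Working session

There is one attempt and no reset: what is moved stays moved. The work goes in short steps, Python scripts to look and compute and a tool call to move; the robot and the scene stay as the last step left them, time stands still between calls to the robot, and variables do not carry over. Pictures are saved under pics/ and viewed, at most 10 in all, crops included, and the job is handed in when it is done.

Besides the shell and the picture viewer there is one more tool, called after ">>>" as name(argument=value, ...), one argument or row to a line, values as JSON. servo_tool: Moves the arm, as the interface text tells. Its arguments: {"type":"object","properties":{"increments":{"type":"array"},"newtons":{"type":"number"}},"required":["increments"]}

```bash
mkdir -p pics; cat > h.py <<'E'
import cv2, numpy as np, sys
from station import ctrl
def grab(n,fn=None,crop=None,k=1):
    d=ctrl.get_image(n); im=d["img"][:,:,::-1].copy()
    if crop: x0,y0,x1,y1=crop; im=im[y0:y1,x0:x1]
    if fn: cv2.imwrite("pics/"+fn,cv2.resize(im,None,fx=k,fy=k,interpolation=cv2.INTER_CUBIC))
    return d
def ray(d,u,v,z):
    R=cv2.Rodrigues(np.array(d["rvec"],float))[0]; t=np.array(d["tvec"],float).ravel()
    c=-R.T@t; r=R.T@np.array([(u-d["cx"])/d["fx"],(v-d["cy"])/d["fy"],1.])
    return c+r*(z-c[2])/r[2]
def proj(d,P):
    K=np.array([[d["fx"],0,d["cx"]],[0,d["fy"],d["cy"]],[0,0,1.]])
    return cv2.projectPoints(np.array(P,float).reshape(-1,3),np.array(d["rvec"],float),np.array(d["tvec"],float),K,None)[0].reshape(-1,2)
E
python3 - <<'E'
from h import *
for n in("top","scene"):
    d=grab(n,n+"0.png"); R=cv2.Rodrigues(np.array(d["rvec"],float))[0]
    print(n,-R.T@np.array(d["tvec"]).ravel(),R.round(2).tolist(),d["fx"])
o=ctrl.get_obs();print(o["t"],o["tool_pos"],o["tool_rot"],o["contact_force"])
E
```

```text
top [0.57943626 0.03931833 0.89027404] [[-0.01, -1.0, -0.0], [-1.0, 0.01, -0.05], [0.05, 0.0, -1.0]] 373.5063339698377
scene [1.21498588 0.17770808 0.57394404] [[-0.21, 0.98, 0.01], [0.65, 0.14, -0.75], [-0.73, -0.15, -0.66]] 381.6579464310973
0.1 [0.26975867 0.56317858 0.2491512 ] [-6.95898078e-01 -3.06286784e+00  2.86824697e-03] [ 0.06951616 -0.5657869  -0.7146724 ]
```

View pics/top0.png

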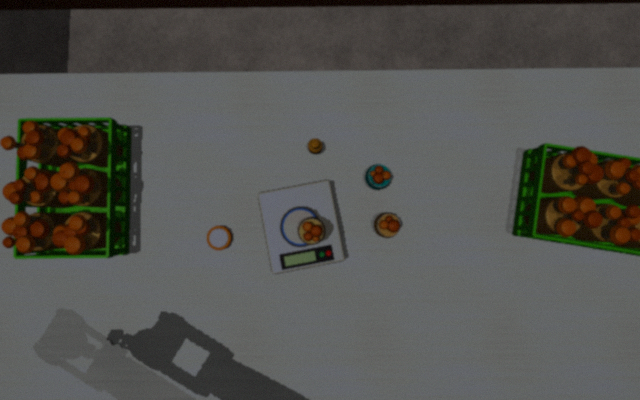

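View pics/scene0.png

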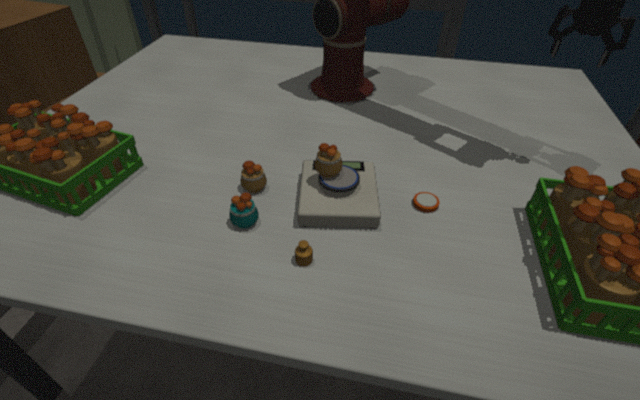

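The overview shows the jar on the pan at top (312,231) and scene (329,163). What could be taken for it: the spare tan jar at top (388,225), the turquoise look-alike at (378,177), and the potted ones in the crates. By the description it's the tan one on the pan. The cap is at (219,238) and the weight at (315,146). A close crop comes next.

```bash
python3 - <<'E'
from h import *
d=ctrl.get_image("top"); e=ctrl.get_image("scene")
a=d["img"][195:275,262:342,::-1]; b=e["img"][135:215,295:375,::-1]
f=lambda m:cv2.convertScaleAbs(cv2.resize(m,(400,400),interpolation=cv2.INTER_CUBIC),alpha=1.8)
cv2.imwrite("pics/c1.png",np.hstack([f(a),f(b)]))
E
```

```text
(no output)
```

View pics/c1.png

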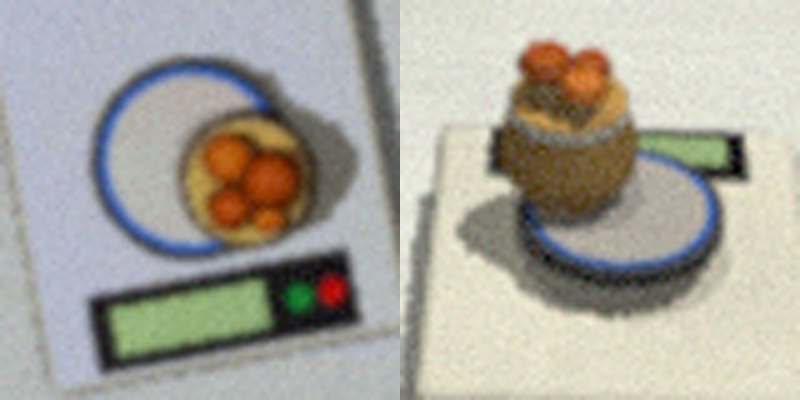

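The crop confirms the tan jar on the pan. In the top crop the pan's centre is at about (194,157) and the jar belly's at about (247,176). In the scene crop the belly spans columns 100–236 and the pan 120–322.

```bash
python3 - <<'E'
from h import *
d=ctrl.get_image("top"); e=ctrl.get_image("scene")
g=lambda x,y:(262+(x-2)/5,195+(y-2)/5)
p=ray(d,*g(194,157),.066); j=ray(d,*g(247,176),.087)
print("pan",p,"jar",j,"off",j-p)
ang=np.linspace(0,2*np.pi,90)
circ=lambda c,r,z:np.c_[c[0]+r*np.cos(ang),c[1]+r*np.sin(ang),0*ang+z]
for nm,c,r,z in(("pan",p,.045,.066),("belly",j,.030,.086)):
    for dd,o,n in((d,(262,195),"top"),(e,(295,135),"scene")):
        q=(proj(dd,circ(c,r,z))-o)*5+2; print(nm,n,q.min(0).round(),q.max(0).round())
for n,(u,v),z in(("spare",(388,225),.05),("teal",(378,177),.05),("cap",(219,238),.015),("wt",(315,146),.05)): print(n,ray(d,u,v,z))
E
```

```text
pan [0.56910926 0.08463981 0.066     ] jar [0.56103341 0.06079035 0.087     ] off [-0.00807585 -0.02384946  0.021     ]
pan top [92. 55.] [296. 260.]
pan scene [111. 143.] [320. 271.]
belly top [177. 106.] [317. 246.]
belly scene [ 96. 109.] [236. 192.]
spare [ 0.56939765 -0.11107533  0.05      ]
teal [ 0.67780529 -0.09050205  0.05      ]
cap [0.54216716 0.27796284 0.015     ]
wt [0.74987294 0.0512097  0.05      ]
```

>>> servo_tool(
  increments=[
    [[0,-48.9,-40.2,0,83],[0,-48.9,-40.2,0,83],[0,-48.9,-40.2,0,83],[0,-48.9,-40.2,0,83],[0,-48.9,-40.2,0,83]],
  ],
  newtons=20,
)

```text
t: 0.8
tool_pos: [0.376, 0.3353, 0.2504]
tool_rot: [1.777, 2.591, 0.001]
contact_force: [1.7, -0.2, 0.9]
opening: 0.0121
grip_force: 0.0
```

```bash
cat >> h.py <<'E'
def to(x,y,z,yaw):
    "shift (cm) in tool axes and turn (deg) to the goal TCP; yaw = world angle of tool x, deg"
    o=ctrl.get_obs(); R=cv2.Rodrigues(np.array(o["tool_rot"],float))[0]
    s=R.T@(np.array([x,y,z])-o["tool_pos"])*100
    a=np.degrees(np.arctan2(R[1,0],R[0,0]))
    print("t",round(o["t"],2),"pos",np.round(o["tool_pos"],4),"yaw",a.round(2),"tilt",R[:,2].round(3),"F",np.round(o["contact_force"],2),"open",o["opening"],"shift",s.round(2),"turn",round((a-yaw+180)%360-180,1))
E
python3 -c "
from h import *
to(.537,-.011,.25,71.3)"
```

```text
t 0.8 pos [0.376  0.3353 0.2504] yaw 111.11 tilt [ 0.001  0.    -1.   ] F [ 1.66 -0.24  0.93] open 0.012092560287155142 shift [-38.1    2.55   0.04] turn 39.8
```

>>> servo_tool(
  increments=[
    [[0,-38.1,2.5,0,39.8],[0,-38.1,2.5,0,39.8],[0,-38.1,2.5,0,39.8],[0,-38.1,2.5,0,39.8],[0,-38.1,2.5,0,39.8]],
  ],
)

```text
t: 1.3
tool_pos: [0.4825, 0.1088, 0.2506]
tool_rot: [2.552, 1.832, 0.002]
contact_force: [0.7, 0.4, 0.6]
opening: 0.0001
grip_force: 0.0
```

```bash
python3 -c "
from h import *
to(.537,-.011,.25,71.3)"
```

```text
t 1.3 pos [0.4825 0.1088 0.2506] yaw 71.35 tilt [ 0.001  0.    -1.   ] F [0.65 0.4  0.58] open 6.897176959820708e-05 shift [-9.61  9.    0.07] turn 0.0
```

Level first, then down to TCP z = 0.095.

>>> servo_tool(
  increments=[
    [[0,-9.6,9.0,0,0],[0,-9.6,9.0,0,0],[0,-9.6,9.0,0,0],[0,-9.6,9.0,5,0],[0,-9.6,9.0,10,0]],
  ],
)

```text
t: 1.8
tool_pos: [0.5392, -0.0103, 0.1514]
tool_rot: [2.547, 1.833, 0.007]
contact_force: [1.1, 0.0, -1.3]
opening: 0.0
grip_force: 0.0
```

```bash
python3 - <<'E'
from h import *
to(.537,-.011,.095,71.3)
d=ctrl.get_image("top"); e=ctrl.get_image("scene")
a=d["img"][195:275,262:342,::-1]; b=e["img"][125:205,275:355,::-1]
f=lambda m:cv2.convertScaleAbs(cv2.resize(m,(400,400),interpolation=cv2.INTER_CUBIC),alpha=1.8)
cv2.imwrite("pics/c2.png",np.hstack([f(a),f(b)]))
E
```

```text
t 1.8 pos [ 0.5392 -0.0103  0.1514] yaw 71.49 tilt [ 0.006 -0.001 -1.   ] F [ 1.09  0.03 -1.32] open 3.838602594911832e-05 shift [-0.14 -0.22  5.64] turn 0.2
```

View pics/c2.png

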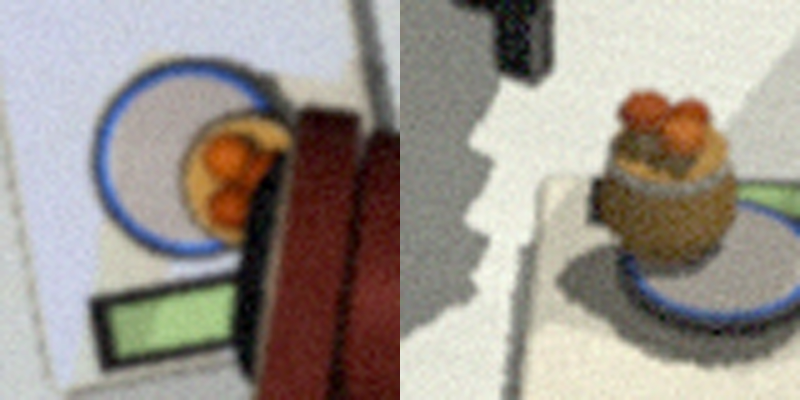

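Jar untouched, at (247,176) in the crop; fingertip behind it and clear. Going down and creeping up.

>>> servo_tool(
  increments=[
    [[0,0,0,4,0],[0,0,0,5.5,0],[0,0,0,5.5,0],[0,1,0,5.5,0],[0,2,0,5.5,0]],
  ],
)

```text
t: 2.4
tool_pos: [0.5454, 0.0108, 0.0981]
tool_rot: [2.546, 1.836, 0.005]
contact_force: [0.5, -0.0, 0.4]
opening: 0.0001
grip_force: 0.0
```

```bash
python3 - <<'E'
from h import *
to(.5559,.0458,.095,71.3)
e=ctrl.get_image("scene")
b=e["img"][125:205,275:375,::-1]
cv2.imwrite("pics/c3.png",cv2.convertScaleAbs(cv2.resize(b,(600,480),interpolation=cv2.INTER_CUBIC),alpha=1.8))
E
```

```text
t 2.4 pos [0.5454 0.0108 0.0981] yaw 71.61 tilt [ 0.004 -0.    -1.   ] F [ 0.47 -0.    0.38] open 0.00013693373239387975 shift [ 3.65 -0.11  0.31] turn 0.3
```

View pics/c3.png

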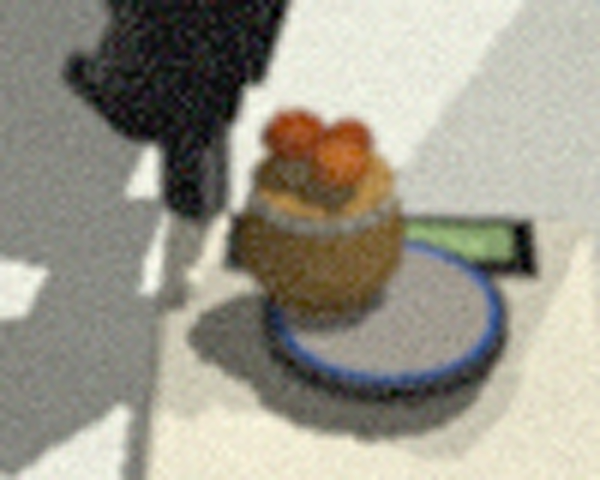

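>>> servo_tool(
  increments=[
    [[0,0.3,0,0.2,0],[0,0.6,0,0.2,0],[0,0.8,0,0.2,0],[0,1.0,0,0.2,0],[0,1.2,0,0.2,0]],
  ],
)

```text
t: 2.95
tool_pos: [0.5472, 0.0217, 0.0933]
tool_rot: [-2.548, -1.838, 0.0]
contact_force: [-0.4, 0.2, 0.0]
opening: -0.0004
grip_force: 0.0
```

>>> servo_tool(
  increments=[
    [[0,0.2,0,0,0],[0,0.4,0,0,0],[0,0.6,0,0,0],[0,0.8,0,0,0],[0,0.9,0,0,0]],
  ],
)

```text
t: 3.45
tool_pos: [0.5501, 0.0304, 0.0932]
tool_rot: [-2.547, -1.838, 0.0]
contact_force: [-0.8, -1.0, 0.0]
opening: 0.0001
grip_force: 0.3
```

```bash
python3 - <<'E'
from h import *
to(.5559,.0458,.095,71.3)
e=ctrl.get_image("scene")
b=e["img"][125:205,275:375,::-1]
cv2.imwrite("pics/c4.png",cv2.convertScaleAbs(cv2.resize(b,(600,480),interpolation=cv2.INTER_CUBIC),alpha=1.8))
E
```

```text
t 3.45 pos [0.5501 0.0304 0.0932] yaw 71.63 tilt [-0.  0. -1.] F [-0.85 -1.01  0.05] open 5.7038082809619755e-05 shift [ 1.65  0.07 -0.18] turn 0.3
```

View pics/c4.png

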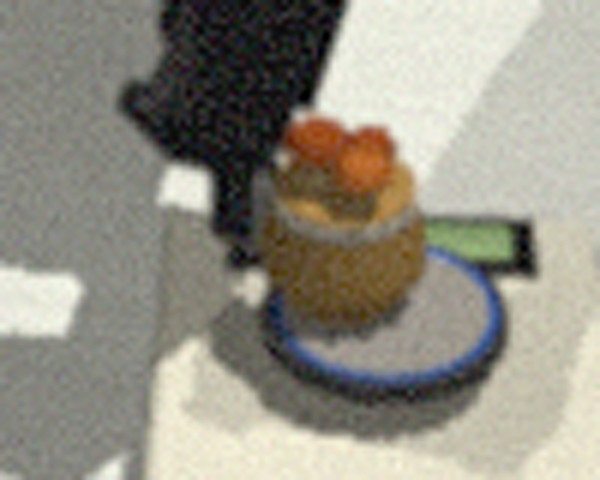

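The jar is sliding upright with about 1 N (belly now columns 262–426 in the crop, from 242–402). I'll continue the push, then measure.

>>> servo_tool(
  increments=[
    [[0,0.2,0,0,0],[0,0.4,0,0,0],[0,0.6,0,0,0],[0,0.8,0,0,0],[0,1.0,0,0,0]],
  ],
)

```text
t: 4.0
tool_pos: [0.5533, 0.0399, 0.0933]
tool_rot: [2.548, 1.838, -0.0]
contact_force: [-0.3, -0.6, -0.9]
opening: 0.0003
grip_force: 0.3
```

>>> servo_tool(
  increments=[
    [[0,0.2,0,0,0],[0,0.3,0,0,0],[0,0.3,0,0,0]],
  ],
)

```text
t: 4.3
tool_pos: [0.5542, 0.0428, 0.0933]
tool_rot: [-2.547, -1.839, -0.0]
contact_force: [0.6, -0.4, -0.2]
opening: -0.0
grip_force: 0.0
```

```bash
python3 - <<'E'
from h import *
to(.5559,.0458,.095,71.3)
d=ctrl.get_image("top"); e=ctrl.get_image("scene")
a=d["img"][195:275,262:342,::-1]; b=e["img"][135:215,295:375,::-1]
f=lambda m:cv2.convertScaleAbs(cv2.resize(m,(400,400),interpolation=cv2.INTER_CUBIC),alpha=1.8)
cv2.imwrite("pics/c5.png",np.hstack([f(a),f(b)]))
E
```

```text
t 4.3 pos [0.5542 0.0428 0.0933] yaw 71.64 tilt [ 0.  0. -1.] F [ 0.55 -0.4  -0.15] open -1.981385822719186e-05 shift [ 0.34  0.07 -0.17] turn 0.3
```

View pics/c5.png

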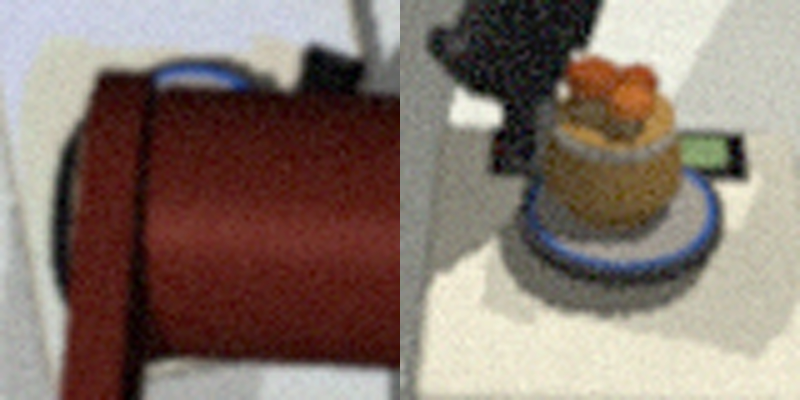

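The jar stands upright, with its belly at crop columns 542–684 (centre 613) against the pan's 621. About 3 mm remains.

>>> servo_tool(
  increments=[
    [[0,0.2,0,0,0],[0,0.3,0,0,0],[0,0.3,0,0,0],[0,-0.3,0,0,0],[0,-2.0,0,0,0]],
  ],
)

```text
t: 4.9
tool_pos: [0.548, 0.0239, 0.0934]
tool_rot: [-2.546, -1.84, -0.001]
contact_force: [-0.2, -0.4, -0.1]
opening: -0.0004
grip_force: 0.0
```

>>> servo_tool(
  increments=[
    [[0,-4,0,0,0],[0,-9,0,0,0],[0,-11,0,-3,0],[0,-11,0,-8,0],[0,-11,0,-8,0]],
  ],
)

```text
t: 5.4
tool_pos: [0.517, -0.0832, 0.1813]
tool_rot: [2.54, 1.829, 0.013]
contact_force: [1.1, 0.3, 1.5]
opening: -0.0002
grip_force: 0.0
```

```bash
python3 - <<'E'
from h import *
to(.5559,.0458,.095,71.3)
d=ctrl.get_image("top"); e=ctrl.get_image("scene")
a=d["img"][195:275,262:342,::-1]; b=e["img"][135:215,295:375,::-1]
f=lambda m:cv2.convertScaleAbs(cv2.resize(m,(400,400),interpolation=cv2.INTER_CUBIC),alpha=1.8)
cv2.imwrite("pics/c6.png",np.hstack([f(a),f(b)]))
p=np.array([.56911,.08464,0]); ang=np.linspace(0,2*np.pi,90)
for r,z in((.045,.066),(.03,.087)):
    for dd,o,n in((d,(262,195),"top"),(e,(295,135),"scene")):
        q=(proj(dd,np.c_[p[0]+r*np.cos(ang),p[1]+r*np.sin(ang),0*ang+z])-o)*5+2; print(n,q.min(0).round(),q.max(0).round())
E
```

```text
t 5.4 pos [ 0.517  -0.0832  0.1813] yaw 71.52 tilt [ 0.013 -0.004 -1.   ] F [1.14 0.25 1.46] open -0.00015197895837260557 shift [13.46 -0.52  8.63] turn 0.2
top [92. 55.] [296. 260.]
scene [111. 143.] [320. 271.]
top [121.  88.] [261. 228.]
scene [147. 124.] [288. 209.]
```

View pics/c6.png

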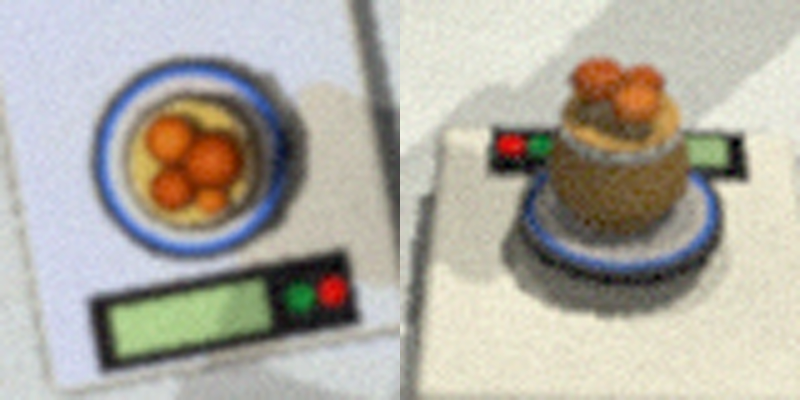

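The jar stands upright in the middle of the pan: belly at top crop about (194,160), where (191,158) is expected, so within about 1 mm. The hand is clear, and nothing else was near its path.

```bash
python3 -c "
from h import *
print(ctrl.finish_job())"
```

```text
the job is handed in; nothing more can be done
None
```

The jar stands upright about 1 mm from the pan's middle by my image measurement, the hand is drawn clear, and the job was handed in at about 5.5 s; I kept clear of the bystanders but did not re-image them afterwards.

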